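Press a label holder home behind the lip of an I/O base

TASK

One of the three I/O bases on the bench still lacks its label holder. Take the loose label holder, lay it flat on that base's deck, slide its tongue straight in behind the lip until you feel the sprung stop hidden there, and push on until it is fully home. It springs back when let go, so finish while still holding it pressed home; leave the other things on the bench where they are.

Things in the scene. Friction and masses are not known exactly. Their poses are not given: they have to be found in the camera images.
- holder: loose label holder, grey plastic, 40 to 85 g: flat plate 100 (x) x 60 (y) x 6 mm with an upright grip tab 12 (x) x 26 (y) mm, its top 40 mm above the underside. Origin on the underside below the tab's centre; +x points to the tongue's front edge, 85 mm ahead; the plate ends 15 mm behind the origin. Starts flat on the bench (z = 0), tab up. Two like it are fitted, fixed, in the other bases.
- tongue_tip (a point): middle of the front edge of the loose holder's tongue: 85 mm ahead of the holder's origin along its +x and 3 mm above its underside
- base_open: I/O base without a label holder, fixed, dark plastic, 100 mm wide (y). +x is the way the holder goes in, z up. Origin on its underside (6 mm above the bench), below the front edge of the lip. Deck 20 mm above the origin, open from x = -100 mm to the lip. Two alike bases stand beside it in one row, 110 mm apart; which of the three is open varies.
- lip_mouth (a point): middle of the mouth under the lip, on the deck's surface at base x = y = 0. The gap under the lip is 9 mm high and 64 mm wide; the lip is 6 mm thick and runs from base x = 0 to 72 mm. In front of it a flare rises from the lip to 23 mm above the deck and 13 mm out (to x = -13 mm), and side guides flare outward to x = -17 mm.
- deck_front (a point): middle of the front edge of the open base's deck, on its surface: base x = -100 mm, y = 0, 20 mm above the base's origin
- housing_top (a point): centre of the top of the housing behind the lip of the open base; the housing is 91 mm high over the base's underside and reaches from base x = 72 to 162 mm
- clip (a joint): travel (m) of the sprung stop hidden under the lip: 0 untouched, growing as the tongue pushes it along base +x, 0.006 at its hard end (fully home). It first meets the tongue's front edge somewhere between base x = 29 and 45 mm, different each time. The spring pushes back with 2.4 N at first touch, 4.8 N at the end; then it is rigid.
- multimeter: bystander, to be left alone: multimeter lying on its back, 150 x 75 x 36 mm
- screwdriver: bystander, to be left alone: screwdriver lying on the bench
- terminal_block: bystander, to be left alone: grey terminal block, 45 x 55 x 30 mm
- spare_module: bystander, to be left alone: upright dark spare module, 75 x 45 x 100 mm
- tape_roll: bystander, to be left alone: roll of tape lying flat, 90 mm across, 19 mm high
- end_clamp: bystander, to be left alone: small grey rail end clamp, 40 x 10 x 28 mm
- rail_offcut: bystander, to be left alone: flat steel rail offcut, 35 x 160 x 6 mm

How it is judged:
On the way, in this order (a step that is already met when the one before it is completed fails the run):
1. the tongue has gone in behind the lip, on the deck and roughly straight, its front edge 8 to 27 mm past the lip's edge (x of tongue_tip in the frame of base_open between 0.008 and 0.027 m and z of tongue_tip in the frame of base_open between 0.02 and 0.029 m and angle between the x axis of holder and the x axis of base_open, either way round below 0.2 rad), for 0.05 s.
2. the tongue has found the stop: the sprung plate has moved by 1 mm (value of joint clip above 0.001 m).
At the end, for the whole second after the job is handed in: the fingers still press on the label holder (over 2 N), it lies flat (within 0.1 rad) and straight (within 0.12 rad, 5 mm sideways) with its tongue behind the lip of the open base, at rest, and holds the sprung stop pressed in by more than 4.5 of its 6 mm (value of joint clip above 0.0045 m and contact force between the fingers and holder above 2 N and x of tongue_tip in the frame of base_open above 0.032 m and y of tongue_tip in the frame of base_open between -0.005 and 0.005 m and z of tongue_tip in the frame of base_open between 0.02 and 0.029 m and angle between the x axis of holder and the x axis of base_open, either way round below 0.12 rad and angle between holder's own z axis and vertical below 0.1 rad and linear speed of holder below 0.02 m/s); the arm keeps its last pose, push and grip.
It fails at once if a bystander is pushed more than 30 mm from its place (distance of any of multimeter, screwdriver, terminal_block, spare_module, tape_roll, end_clamp, rail_offcut from where it was at the start of the episode above 0.03 m).
It also fails if it takes over 43 s, if anything falls off the work surface, if the arm or the gripper's body presses on something with over 40 N, if the wrist force passes 120 N, or if a joint passes its speed limit or range.

ROBOT

A 7-joint arm with a two-finger parallel gripper is mounted at the origin on the work surface. World frame = base frame: x ahead of the robot, y to its left, z up, the work surface at z = 0. Lengths are in m, angles in rad, forces in N, time in s.
With the tool pointing down it reaches from about 0.4 to 0.875 m from the base axis. Payload 6.5 kg.
Tool frame: the origin (TCP) lies on the centre line of the jaws, within the pads' length; the fingertips stand 25 mm ahead of it and the grasp point (between the pads) lies 6 mm ahead of it; z points along the fingers, y is the line along which they close (so a half turn about z gives the same grasp; the last joint's range is limited). The gripper opens to 88 mm and grips with 3 to 60 N. Pads are 18 mm wide; open, the fingers measure 123 mm over their backs; the gripper's body (75 mm by 187 mm) begins 45 mm behind the grasp point.
Start: joints at [-1.379, 0.536, -0.004, 1.538, 0.003, 1.067, -0.071], TCP at [0.166, 0.629, 0.264] pointing down, gripper open.
Joint ranges: [-2.7, 2.7], [-0.37, 2.16], [-1.27, 1.26], [0.24, 2.4], [-1.31, 4.45], [0.19, 1.91], [-2.76, 2.76]. Speed limits (rad/s): [2.39, 2.39, 3.14, 3.14, 3.14, 3.14, 3.14].

INTERFACE

Orientations are given as a unit quaternion [w, x, y, z].
In Python, from rig import robot, vision, finish_job gives the robot as it stands (robot), with the cameras (vision) and the job as plain functions.
- The arm moves only by the shell command python3 shift.py FILE [OPENING] [FORCE], which reads ROWS from the file FILE. ROWS is a JSON list of rows, 1 to 8 of them, each an object with the fields tx, ty, tz (the shift in m), wx, wy, wz (a rotation vector in rad); a field left out counts as zero; each row is the pose to reach, as a shift and turn from the pose commanded when the command began, along the tool's axes at that moment; what a row does not reach only later rows make up. A row lasts 1/8 s, in which the tool goes at most 0.0625 m and 0.188 rad, less where a joint would pass 70% of its speed; a pose out of reach is approached as far as the arm can. OPENING is the finger opening in m, set as the command begins (- or left out keeps the last). The fingers move at their own pace and stop on an object; FORCE is the grip in N (left out, the last holds). Time passes only in rows, so rows that do not move let the fingers close. It prints the time, the measured TCP pose, the force, the opening and the grip force at its end. Input that does not fit is refused with a message, and nothing moves.
- robot.read_state(): the state, without advancing time (a new reading comes with each control period).
- vision.camera(name): name is "scene" or "side" or "wrist"; returns the picture (420x560x3 uint8, red, green, blue); there is no depth.
- vision.camera_params(name): a dict with "vertical_fov" (degrees; the focal length in pixels is half the picture's height over the tangent of half this angle, whatever the lens; pixels are square), "cx", "cy" (the principal point, pixels), "xyz" and "attitude" of the camera in the world; the wrist camera has in their place "tool_from_camera" (4x4, takes a point from camera to tool coordinates, whose origin is the TCP and whose axes are the flange's). Camera axes: x right, y down, z forward; pixel columns grow to the right and rows downward; lengths in m; the calibration is good to about 2 mm. A picture is of the moment at which its call begins: read the wrist's pose just before it. camera_params takes no time and is no camera call.
- finish_job(): hands the job in; it is judged then, once.
The state is a dict: "clock": time; "joint_pos": joint angles; "qd": joint speeds; "joint_torque": joint torques, N m; "tool_pos": TCP position; "orientation": TCP orientation; "wrist_force": force on the tool from outside, world axes, zero at the start; "wrist_torque": the same for the moment, N m; "opening": finger opening in m; "finger_force": force on a finger pad.
Only numpy, scipy, OpenCV 4.12 (cv2) and the standard library are available. Lean on these libraries where they do the work, as an engineer would, in place of code of your own. Each camera call takes 0.05 s, during which the arm holds its last target. There are 200 camera calls.

## Working session

There is one attempt and no reset: what is moved stays moved. The work goes in short steps, Python scripts to look and compute and a shell command to move; the robot and the scene stay as the last step left them, time stands still between calls to the robot, and variables do not carry over. Pictures are saved under pics/ and viewed, at most 10 in all, crops included, and the job is handed in when it is done.

```bash
ls; mkdir -p pics
python3 - <<'E'
from rig import robot, vision, finish_job
import cv2,numpy as np
np.set_printoptions(precision=4,suppress=True)
for n in ["scene","side","wrist"]:
    p=vision.camera_params(n); print(n,p)
s=robot.read_state();print(s)
a=vision.camera("scene");b=vision.camera("side");c=vision.camera("wrist")
for n,i in zip(["scene","side","wrist"],[a,b,c]): cv2.imwrite(f"pics/{n}0.png",i[:,:,::-1])
E
```

```text
pics
rig.py
shift.py
scene {'vertical_fov': 48.78820801361514, 'cx': 269.45803122250294, 'cy': 213.43493770543708, 'xyz': array([1.6269, 0.3598, 0.8288]), 'attitude': array([-0.2857,  0.5247,  0.7067, -0.379 ])}
side {'vertical_fov': 54.61300946926962, 'cx': 276.4331231158073, 'cy': 210.42060192047668, 'xyz': array([ 0.0334, -0.7053,  0.6519]), 'attitude': array([-0.4655,  0.8361, -0.2481,  0.1505])}
wrist {'vertical_fov': 60.27548168268157, 'cx': 273.5215365953917, 'cy': 215.95224439709304, 'tool_from_camera': array([[ 0.0003, -0.9577, -0.2877,  0.0736],
       [ 1.    , -0.0001,  0.0013, -0.0006],
       [-0.0013, -0.2877,  0.9577, -0.1205],
       [ 0.    ,  0.    ,  0.    ,  1.    ]])}
{'clock': 0.0, 'joint_pos': array([-1.3792,  0.5371, -0.0045,  1.5388,  0.0026,  1.0673, -0.0712]), 'qd': array([ 0.0004, -0.0005, -0.0004, -0.0012, -0.001 , -0.0003,  0.0002]), 'joint_torque': array([ -0.    , -57.0983,   0.9908, -25.1606,  -0.0562,   0.0178,
         0.0002]), 'tool_pos': array([0.1656, 0.628 , 0.2629]), 'orientation': array([-0.0001,  0.1285,  0.9917, -0.0008]), 'wrist_force': array([-0.9053,  0.6415, -0.4079]), 'wrist_torque': array([ 0.0261, -0.0059, -0.0213]), 'finger_force': 0.0, 'opening': 0.08807941276437001}
```

View pics/scene0.png

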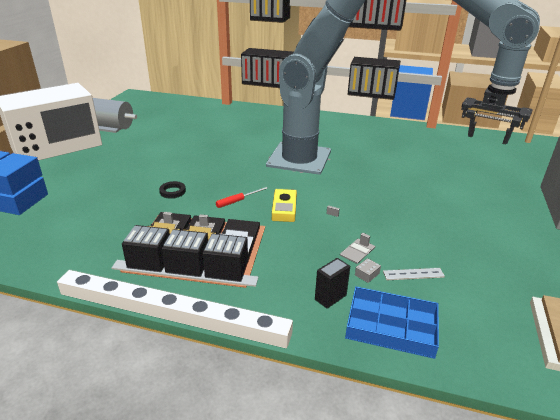

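View pics/side0.png

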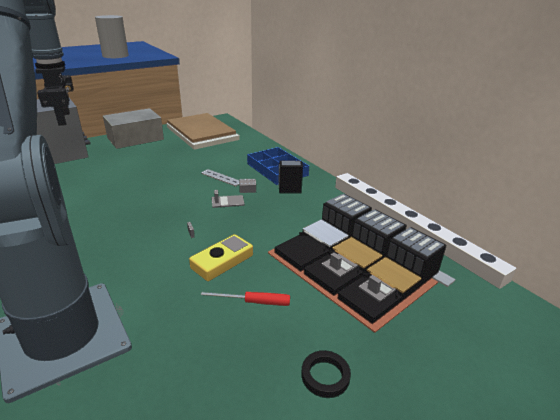

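The scene view shows the loose holder at about (358,248), with its tab at (365,239). In the side view it is at (228,200), with its tab at (215,196). The open base is the one nearest the holder: its bare deck is at (300,250) and its pale lip at (325,233) in the side view.

```bash
cat > h.py <<'E'
import numpy as np,cv2
from rig import robot, vision, finish_job
from scipy.spatial.transform import Rotation as R
np.set_printoptions(precision=4,suppress=True)
def Q(q): return R.from_quat(np.r_[q[1:],q[0]])
def cam(n,st=None):
    p=vision.camera_params(n); f=210/np.tan(np.radians(p['vertical_fov'])/2)
    if n=='wrist':
        T=p['tool_from_camera'];Rt=Q(st['orientation']).as_matrix()
        return f,p['cx'],p['cy'],st['tool_pos']+Rt@T[:3,3],Rt@T[:3,:3]
    return f,p['cx'],p['cy'],p['xyz'],Q(p['attitude']).as_matrix()
def ray(c,u,v):
    f,cx,cy,o,M=c; d=M@np.array([(u-cx)/f,(v-cy)/f,1]); return o,d/np.linalg.norm(d)
def onz(c,u,v,z=0):
    o,d=ray(c,u,v); return o+d*(z-o[2])/d[2]
def tri(rs):
    A=np.zeros((3,3));b=np.zeros(3)
    for o,d in rs:
        P=np.eye(3)-np.outer(d,d);A+=P;b+=P@o
    x=np.linalg.solve(A,b); return x,max(np.linalg.norm((np.eye(3)-np.outer(d,d))@(x-o)) for o,d in rs)
def proj(c,X):
    f,cx,cy,o,M=c; p=M.T@(np.asarray(X)-o); return f*p[0]/p[2]+cx,f*p[1]/p[2]+cy
E
python3 - <<'E'
from h import *
a,b=cam('scene'),cam('side')
print('holder',onz(a,358,250,.003),onz(b,230,201,.003))
print('tabtop',tri([ray(a,366,235),ray(b,215,191)]))
print('deck/lip',onz(b,300,250,.026),onz(b,325,233,.04),onz(a,240,233,.026))
print('multimeter',onz(a,285,205,.036))
print('spare',onz(a,332,283,.1),'term',onz(a,368,270,.03),'clamp',onz(a,333,211,.02))
i=cv2.imread('pics/scene0.png')[185:325,100:400];j=cv2.imread('pics/side0.png')[150:340,180:480]
cv2.imwrite('pics/c1.png',np.vstack([cv2.resize(i,None,fx=1.8,fy=1.8,interpolation=cv2.INTER_CUBIC),cv2.resize(j,None,fx=1.8,fy=1.8,interpolation=cv2.INTER_CUBIC)]))
E
```

```text
holder [0.5315 0.306  0.003 ] [0.5408 0.2956 0.003 ]
tabtop (array([0.5024, 0.3207, 0.039 ]), np.float64(0.0008212769815079394))
deck/lip [ 0.5564 -0.0532  0.026 ] [ 0.6457 -0.0431  0.04  ] [ 0.5826 -0.0382  0.026 ]
multimeter [0.4085 0.0528 0.036 ]
spare [0.8039 0.2709 0.1   ] term [0.6462 0.3447 0.03  ] clamp [0.3733 0.2032 0.02  ]
```

View pics/c1.png

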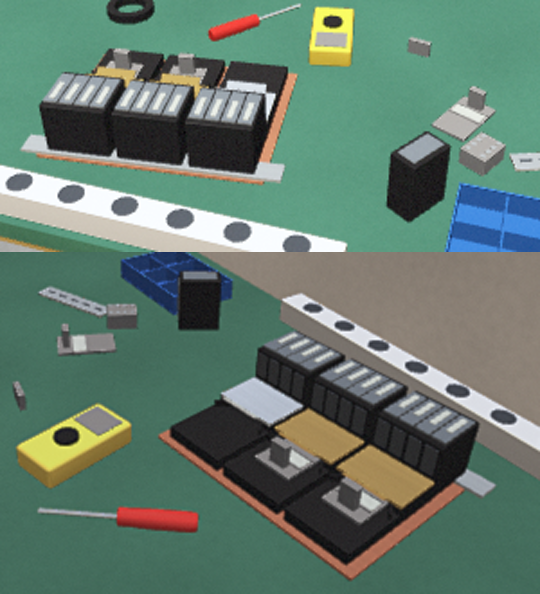

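Both rough fixes agree: the tab top triangulates to z = 0.039 against the expected 0.040. Next I'll move above the holder for a close look.

```bash
echo '[{"tx":-0.05,"ty":-0.028},{"tx":-0.1,"ty":-0.055},{"tx":-0.15,"ty":-0.083},{"tx":-0.2,"ty":-0.11},{"tx":-0.25,"ty":-0.138},{"tx":-0.3,"ty":-0.165},{"tx":-0.36,"ty":-0.195},{"tx":-0.407,"ty":-0.222}]' > path.dat && python3 shift.py path.dat
echo '[{}]' > path.dat && python3 shift.py path.dat
python3 - <<'E'
from h import *
import pickle
s=robot.read_state();i=vision.camera('wrist');cv2.imwrite('pics/w1.png',i[:,:,::-1]);pickle.dump(s,open('w1.pkl','wb'))
c=cam('wrist',s);print(s['tool_pos'],s['wrist_force'],proj(c,[.502,.321,.039]))
E
```

```text
clock: 1.15
tool_pos: [0.504, 0.3085, 0.2637]
orientation: [0.0, 0.129, 0.992, -0.0]
wrist_force: [0.6, 1.2, 0.4]
opening: 0.0881
finger_force: 0.0
clock: 1.27
tool_pos: [0.5065, 0.3046, 0.2636]
orientation: [0.001, 0.133, 0.991, -0.001]
wrist_force: [-0.5, 0.4, -0.3]
opening: 0.0882
finger_force: 0.0
[0.5065 0.3046 0.2636] [-0.4867  0.3789 -0.2983] (np.float64(289.32549047761876), np.float64(177.03113865658855))
```

View pics/w1.png

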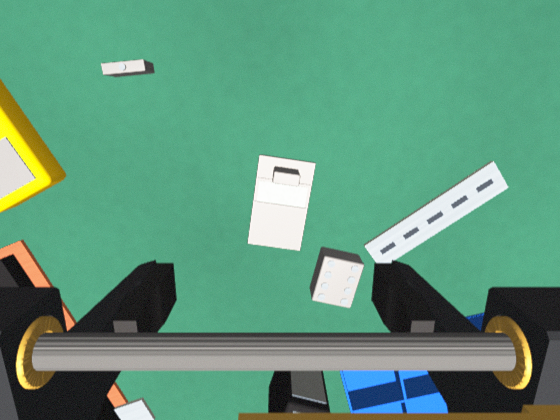

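The wrist view shows the loose holder with plate corners near (260,155), (315,163), (300,250) and (248,243), and its tab at (287,174). The terminal block at (338,278) is beside the tongue's front and clear of the grip.

Run:
```python
from h import *
import pickle
s=pickle.load(open('w1.pkl','rb'));c=cam('wrist',s)
i=cv2.imread('pics/w1.png');hsv=cv2.cvtColor(i,cv2.COLOR_BGR2HSV)
m=((hsv[...,1]<60)&(hsv[...,2]>120)).astype(np.uint8)
for k in cv2.findContours(m,cv2.RETR_EXTERNAL,2)[0]:
    if cv2.pointPolygonTest(k,(275,220),False)>0:
        q=cv2.approxPolyDP(cv2.convexHull(k),4,True)[:,0];r=cv2.boxPoints(cv2.minAreaRect(k))
        print(q.tolist())
        P=np.array([onz(c,u,v,.006) for u,v in r]);print(r,P)
        print(np.linalg.norm(P-np.roll(P,-1,0),axis=1),P.mean(0))
        # order: find long edges
        e=P[1]-P[0];f=P[2]-P[1]; L=e if np.linalg.norm(e)>np.linalg.norm(f) else f
        L=L*np.sign(L[0]);u=L/np.linalg.norm(L);ctr=P.mean(0);org=ctr-.035*u
        print('yaw',np.degrees(np.arctan2(u[1],u[0])),'tab',org)
print('tab tri',tri([ray(cam('scene'),366,235),ray(cam('side'),215,191),ray(c,287.5,172)]),onz(c,287.5,172,.04))
print('toolx', Q(s['orientation']).as_matrix())
cv2.imwrite('pics/c2.png',cv2.resize(i[140:270,230:330],None,fx=4,fy=4,interpolation=cv2.INTER_CUBIC))
```

```text
[[259, 155], [315, 163], [299, 250], [247, 242]]
[[245.96 243.28]
 [258.72 153.96]
 [315.42 162.06]
 [302.66 251.38]] [[0.5681 0.2552 0.006 ]
 [0.4766 0.2962 0.006 ]
 [0.5003 0.351  0.006 ]
 [0.5943 0.3139 0.006 ]]
[0.1003 0.0597 0.1011 0.0643] [0.5348 0.3041 0.006 ]
yaw -24.128478752357385 tab [0.5029 0.3184 0.006 ]
tab tri (array([0.4998, 0.3204, 0.0382]), np.float64(0.0028737011415644904)) [0.4966 0.3205 0.04  ]
toolx [[-0.9646  0.2638  0.0018]
 [ 0.2638  0.9646 -0.0027]
 [-0.0025 -0.0021 -1.    ]]
```

View pics/c2.png

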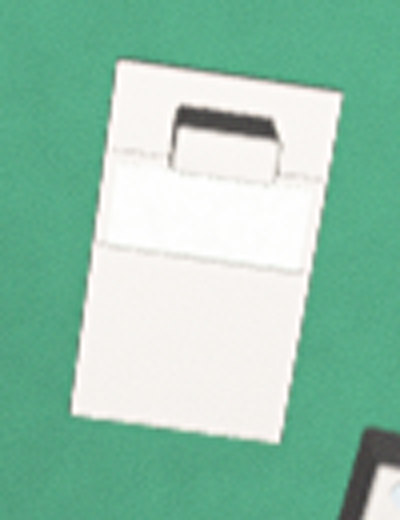

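The crop shows the tab's dark back face above its bright top face. The top face is centred at about crop (227,153), which is image (286.8,178.3).

Run:
```python
from h import *
import pickle
s=pickle.load(open('w1.pkl','rb'));c=cam('wrist',s)
K=np.array([(118,60),(342,92),(282,442),(72,415)])/4+[230,140]-.4
P=np.array([onz(c,u,v,.006) for u,v in K]);print(P,np.linalg.norm(P-np.roll(P,-1,0),axis=1))
u=(P[2]+P[3]-P[0]-P[1])/2;u/=np.linalg.norm(u);yaw=np.arctan2(u[1],u[0]);print('yaw',np.degrees(yaw),'tab',P.mean(0)-.035*u)
p,e=tri([ray(cam('scene'),366,235),ray(cam('side'),215,191),ray(c,286.8,178.3)]);print('tab',p,e,onz(c,286.8,178.3,.04))
M=Q(s['orientation']).as_matrix();cur=np.arctan2(-M[1,0],-M[0,0]);print('cur',np.degrees(cur),'need dyaw world',yaw-cur)
t=(P.mean(0)-.035*u); t[2]=.035
print('tcp shift tool',M.T@(t-s['tool_pos']))
```

```text
[[0.4773 0.2964 0.006 ]
 [0.5007 0.3505 0.006 ]
 [0.592  0.3115 0.006 ]
 [0.5687 0.2569 0.006 ]] [0.059  0.0993 0.0594 0.0995]
yaw -23.2484848488362 tab [0.5025 0.3177 0.006 ]
tab [0.5023 0.3197 0.0393] 0.0016080969764413497 [0.5024 0.3184 0.04  ]
cur -15.29421784922623 need dyaw world -0.13882814872592447
tcp shift tool [0.0078 0.012  0.2285]
```

```bash
echo '[{"ty":0.006,"tz":0.05,"wz":0.06},{"ty":0.006,"tz":0.1,"wz":0.138},{"ty":0.006,"tz":0.14,"wz":0.138},{"ty":0.006,"tz":0.14,"wz":0.138}]' > path.dat && python3 shift.py path.dat
python3 - <<'E'
from h import *
import pickle
s=robot.read_state();i=vision.camera('wrist');cv2.imwrite('pics/w2.png',i[:,:,::-1]);pickle.dump(s,open('w2.pkl','wb'))
M=Q(s['orientation']).as_matrix();cur=np.arctan2(-M[1,0],-M[0,0]);print(s['tool_pos'],s['qd'],np.degrees(cur),M)
t=np.array([.5025,.318,.034]);print('tcp shift',M.T@(t-s['tool_pos']))
c=cam('wrist',s);print([proj(c,p) for p in [(.5025,.318,.04),(.4773,.2964,.006),(.592,.3115,.006)]])
E
```

```text
clock: 1.82
tool_pos: [0.5009, 0.3162, 0.121]
orientation: [-0.003, 0.195, 0.981, -0.002]
wrist_force: [0.6, -0.2, -0.1]
opening: 0.0885
finger_force: 0.0
[0.5009 0.3162 0.121 ] [ 0.0055 -0.0646  0.0185 -0.0532  0.0051  0.0318 -0.0002] -22.527840354620523 [[-0.9237  0.3831 -0.006 ]
 [ 0.3831  0.9237 -0.003 ]
 [ 0.0044 -0.0051 -1.    ]]
tcp shift [-0.0012  0.0027  0.087 ]
[(np.float64(278.42349966164664), np.float64(238.97236689901263)), (np.float64(233.9542763781889), np.float64(200.44124583803293)), (np.float64(315.286245718092), np.float64(330.3440635333699))]
```

View pics/w2.png

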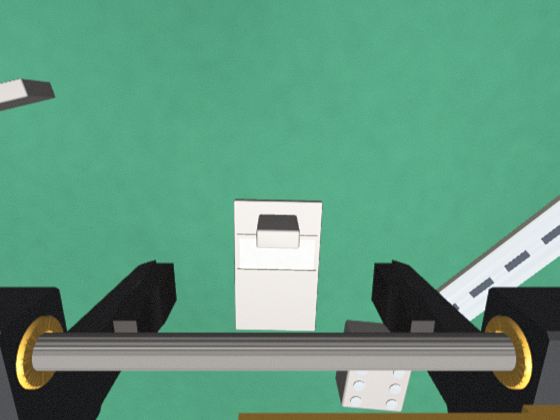

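The prediction of the tab top at (278,239) matches the picture, where it is at (278,238), with the fingers straddling it. I'll descend and grip.

```bash
echo '[{"tx":-0.001,"ty":0.002,"tz":0.04,"wz":0.01},{"tx":-0.001,"ty":0.002,"tz":0.07,"wz":0.01},{"tx":-0.001,"ty":0.002,"tz":0.086,"wz":0.01},{"tx":-0.001,"ty":0.002,"tz":0.086,"wz":0.01},{"tx":-0.001,"ty":0.002,"tz":0.086,"wz":0.01}]' > path.dat && python3 shift.py path.dat
echo '[{},{},{},{},{},{}]' > path.dat && python3 shift.py path.dat 0 25
```

```text
clock: 2.5
tool_pos: [0.5069, 0.3181, 0.0393]
orientation: [0.001, 0.201, 0.979, 0.001]
wrist_force: [-0.2, -0.4, 0.7]
opening: 0.0883
finger_force: 0.0
clock: 3.25
tool_pos: [0.5059, 0.3173, 0.0377]
orientation: [-0.0, 0.201, 0.979, -0.0]
wrist_force: [0.5, -0.2, 0.2]
opening: 0.0304
finger_force: 0.0
```

```bash
echo '[{"tz":0.003},{"tz":0.003},{"tz":0.003}]' > path.dat && python3 shift.py path.dat 0 25
echo '[{"tz":-0.04},{"tz":-0.1},{"tz":-0.15},{"tz":-0.15}]' > path.dat && python3 shift.py path.dat
```

```text
clock: 3.62
tool_pos: [0.5062, 0.3175, 0.0363]
orientation: [0.0, 0.202, 0.979, 0.0]
wrist_force: [-3.9, -2.6, 17.0]
opening: 0.0255
finger_force: 25.0
clock: 4.12
tool_pos: [0.5082, 0.3187, 0.1888]
orientation: [0.003, 0.202, 0.979, 0.003]
wrist_force: [-0.1, 0.4, -1.0]
opening: 0.0256
finger_force: 25.0
```

Run:
```python
from h import *
b=cam('side')
f=lambda x,y:(180+x/1.8,150+(y-252)/1.8)
for n,p,z in [('deckFL',(172,432),.026),('deckFR',(222,463),.026),('lipL',(221,400),.049),('lipR',(265,425),.049),('lipbackL',(262,378),.041),('lipbackR',(305,405),.041)]:
    print(n,onz(b,*f(*p),z)[:2])
s=robot.read_state();M=Q(s['orientation']).as_matrix();print(s['tool_pos'],np.degrees(np.arctan2(-M[1,0],-M[0,0])),M[:2,:2])
# wrist px scale
print(M.T@(np.array([.69,-.04,.24])-s['tool_pos']))
```

```text
deckFL [ 0.5036 -0.02  ]
deckFR [ 0.5223 -0.1127]
lipL [ 0.5894 -0.019 ]
lipR [ 0.6045 -0.1005]
lipbackL [0.6869 0.0045]
lipbackR [ 0.6937 -0.0857]
[0.5082 0.3187 0.1888] -23.261556943344 [[-0.9187  0.3949]
 [ 0.3949  0.9187]]
[-0.3089 -0.2574 -0.0517]
```

The base yaw comes out at about +11°, with the mouth near (0.61, -0.058). I'll carry the holder over the housing, high up, so the wrist camera looks back on the deck and lip.

```bash
echo '[{"tx":-0.03,"ty":-0.03,"tz":-0.03,"wz":-0.08},{"tx":-0.07,"ty":-0.065,"tz":-0.05,"wz":-0.16},{"tx":-0.11,"ty":-0.1,"tz":-0.052,"wz":-0.24},{"tx":-0.15,"ty":-0.13,"tz":-0.052,"wz":-0.32},{"tx":-0.19,"ty":-0.16,"tz":-0.052,"wz":-0.4},{"tx":-0.23,"ty":-0.19,"tz":-0.052,"wz":-0.48},{"tx":-0.27,"ty":-0.225,"tz":-0.052,"wz":-0.56},{"tx":-0.309,"ty":-0.257,"tz":-0.052,"wz":-0.599}]' > path.dat && python3 shift.py path.dat
echo '[{},{},{},{}]' > path.dat && python3 shift.py path.dat
python3 - <<'E'
from h import *
import pickle
s=robot.read_state();i=vision.camera('wrist');cv2.imwrite('pics/w3.png',i[:,:,::-1]);pickle.dump(s,open('w3.pkl','wb'))
M=Q(s['orientation']).as_matrix();print(s['qd'],s['wrist_force'],np.degrees(np.arctan2(-M[1,0],-M[0,0])))
E
```

```text
clock: 5.12
tool_pos: [0.6882, -0.0425, 0.2348]
orientation: [-0.001, -0.097, 0.995, 0.0]
wrist_force: [1.2, -1.0, -0.8]
opening: 0.0256
finger_force: 25.0
clock: 5.62
tool_pos: [0.6881, -0.0391, 0.2367]
orientation: [-0.0, -0.097, 0.995, 0.0]
wrist_force: [0.6, -0.5, -0.5]
opening: 0.0255
finger_force: 25.0
[ 0.0029 -0.0001  0.0068 -0.0046  0.0016 -0.0004  0.0009] [ 0.6172 -0.4947 -0.5199] 11.187464772625292
```

View pics/w3.png

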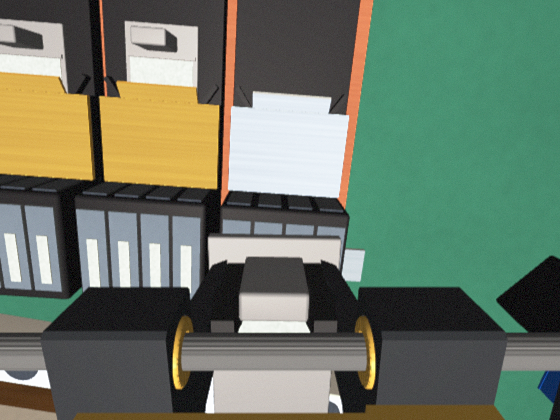

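The view shows the open base's pale lip with its front edge from about (233,108) to (349,115) and its back edge from about (229,192) to (340,199). The flare tongue spans (253,93)–(330,98). The held holder is square in the jaws, with its rear edge at columns 208–340.

```bash
echo '[{"tx":-0.03},{"tx":-0.06},{"tx":-0.06},{"tx":-0.06},{"tx":-0.06}]' > path.dat && python3 shift.py path.dat
python3 - <<'E'
from h import *
import pickle
s=robot.read_state();i=vision.camera('wrist');cv2.imwrite('pics/w4.png',i[:,:,::-1]);pickle.dump(s,open('w4.pkl','wb'))
a=cv2.imread('pics/w3.png')[75:215,205:375];b=i[:,:,::-1]
c=cam('wrist',s);print(s['qd'],proj(c,[.6,-.058,.041]))
cv2.imwrite('pics/c3.png',np.hstack([cv2.resize(a,None,fx=2.3,fy=2.3,interpolation=2)[:322],cv2.resize(b[120:260,205:375],None,fx=2.3,fy=2.3,interpolation=2)]))
E
```

```text
clock: 6.3
tool_pos: [0.7465, -0.0296, 0.237]
orientation: [-0.0, -0.096, 0.995, -0.0]
wrist_force: [0.7, -0.3, -1.1]
opening: 0.0257
finger_force: 25.0
[-0.0004 -0.0026 -0.0018 -0.0047  0.0015  0.0005  0.0005] (np.float64(274.4719700716376), np.float64(6.097183586394067))
```

View pics/c3.png

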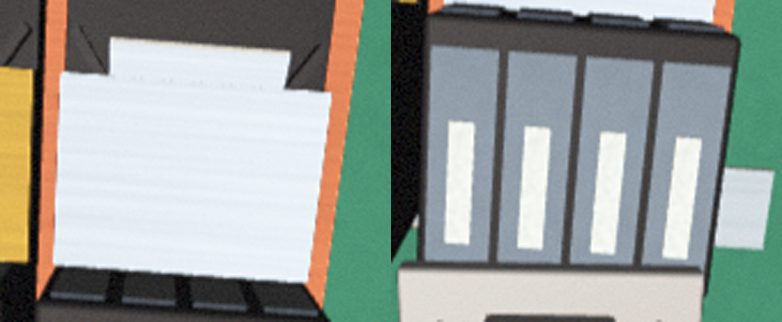

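I shifted the wrong way: the lip left the frame. I'll come back and up for the second view.

```bash
echo '[{"tx":0.05,"tz":-0.03},{"tx":0.085,"tz":-0.07},{"tx":0.085,"tz":-0.1},{"tx":0.085,"tz":-0.1},{"tx":0.085,"tz":-0.1}]' > path.dat && python3 shift.py path.dat
python3 - <<'E'
from h import *
import pickle
s=robot.read_state();i=vision.camera('wrist');cv2.imwrite('pics/w5.png',i[:,:,::-1]);pickle.dump(s,open('w5.pkl','wb'))
c=cam('wrist',s);print(s['qd'],[proj(c,p) for p in ([.6,-.058,.041],[.503,-.02,.026],[.522,-.113,.026])])
cv2.imwrite('pics/c5.png',cv2.resize(i[30:240,190:390,::-1],None,fx=2.8,fy=2.8,interpolation=2))
E
```

```text
clock: 6.98
tool_pos: [0.6633, -0.0454, 0.3357]
orientation: [-0.001, -0.097, 0.995, 0.0]
wrist_force: [0.7, -0.5, -2.1]
opening: 0.0259
finger_force: 25.0
[-0.0031  0.021  -0.0037  0.0086  0.0001  0.0014 -0.0004] [(np.float64(273.59884558728504), np.float64(116.28565070727197)), (np.float64(325.51146453168315), np.float64(31.377569380208598)), (np.float64(237.41799480144928), np.float64(32.12084029642466))]
```

View pics/c5.png

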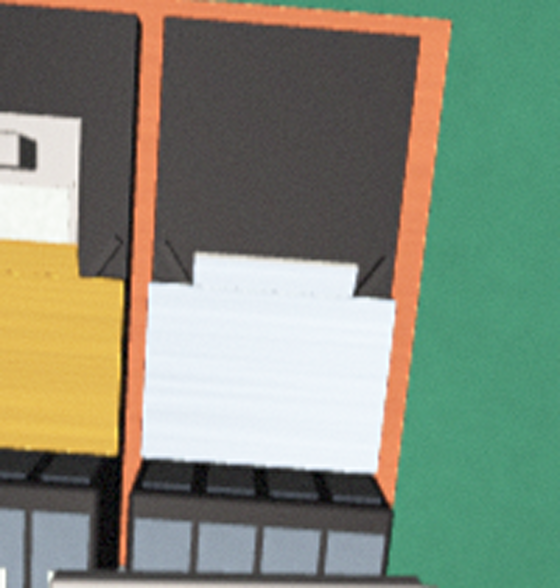

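The crop shows the deck's front corners at (163,16) and (420,37), the lip's front corners at (149,283) and (394,299), and its back corners at (142,459) and (378,474).

Run:
```python
from h import *
import pickle
c3=cam('wrist',pickle.load(open('w3.pkl','rb')));c5=cam('wrist',pickle.load(open('w5.pkl','rb')));b=cam('side')
g3=lambda x,y:(205+(x+.5)/2.3-.5,75+(y+.5)/2.3-.5); g5=lambda x,y:(190+(x+.5)/2.8-.5,30+(y+.5)/2.8-.5)
f=lambda x,y:(180+x/1.8,150+(y-252)/1.8)
A={'LF+':((330,93),(394,299),None,0,50,.041),'LF-':((62,73),(149,283),None,0,-50,.041),'LB+':((308,282),(378,474),(262,378),72,50,.041),'LB-':((55,268),(142,459),(305,405),72,-50,.041),
'DF+':(None,(420,37),(172,432),-100,50,.026),'DF-':(None,(163,16),(222,463),-100,-50,.026),'FL+':((290,51),(358,264),(221,400),-13,33,.049),'FL-':((110,38),(194,252),(265,425),-13,-33,.049)}
W=[];B=[]
for k,(p3,p5,ps,x,y,z) in A.items():
    r=[];v=[]
    if p3: r.append(ray(c3,*g3(*p3)));v.append(onz(c3,*g3(*p3),z)[:2])
    r.append(ray(c5,*g5(*p5)));v.append(onz(c5,*g5(*p5),z)[:2])
    if ps: r.append(ray(b,*f(*ps)))
    print(k,'tri',*tri(r),'plane',*v)
    if k[0]!='F': W.append(np.mean(v,0));B.append((x/1e3,y/1e3))
W=np.array(W);B=np.array(B)
wc,bc=W.mean(0),B.mean(0);X=(B-bc)@np.array([1,1j]);Y=(W-wc)@np.array([1,1j])
q=(X.conj()@Y);yaw=np.angle(q);print('scale',abs(q)/(abs(X)**2).sum())
Rm=np.array([[np.cos(yaw),-np.sin(yaw)],[np.sin(yaw),np.cos(yaw)]])
o=wc-Rm@bc;print('yaw',np.degrees(yaw),'mouth',o);print('resid',W-(B@Rm.T+o))
```

```text
LF+ tri [0.6096 0.0101 0.035 ] 0.0002573474779451637 plane [0.6098 0.0092] [0.6092 0.0089]
LF- tri [ 0.6221 -0.0889  0.0367] 0.00018779362079947762 plane [ 0.622  -0.0882] [ 0.6219 -0.0887]
LB+ tri [0.6854 0.017  0.0356] 0.009562100574329149 plane [0.6805 0.0187] [0.6809 0.0194]
LB- tri [ 0.696  -0.0803  0.0366] 0.0024548462379132222 plane [ 0.6941 -0.0792] [ 0.6936 -0.0795]
DF+ tri [ 0.5113 -0.003   0.0134] 0.0034483480150243966 plane [ 0.5111 -0.0023]
DF- tri [ 0.5247 -0.1043  0.0198] 0.003539573222197388 plane [ 0.523  -0.1014]
FL+ tri [ 0.5984 -0.0082  0.0394] 0.0002803966400291327 plane [ 0.5989 -0.0099] [ 0.5985 -0.0094]
FL- tri [ 0.6109 -0.0774  0.0331] 0.011218443031533354 plane [ 0.6069 -0.0728] [ 0.6064 -0.073 ]
scale 0.9955349684299402
yaw 7.243970432577487 mouth [ 0.6159 -0.0394]
resid [[-0.0001 -0.0012]
 [-0.0003  0.0005]
 [-0.0004 -0.0002]
 [ 0.0002  0.0006]
 [ 0.0006  0.0001]
 [-0.0001  0.0002]]
```

The fit residuals are at most 1.2 mm, the scale is 0.996 and the yaw is 7.2°. Overhead size and height agree with the text. Next I'll compute the approach shift.

```bash
cat >> h.py <<'E'
Y=np.radians(7.244);RB=np.array([[np.cos(Y),-np.sin(Y)],[np.sin(Y),np.cos(Y)]]);O=np.array([.6159,-.0394])
DX=.0036; GZ=.0363   # tab behind TCP, TCP above underside
def rep():
    s=robot.read_state();M=Q(s['orientation']).as_matrix();yaw=np.arctan2(-M[1,0],-M[0,0])
    tip=s['tool_pos'][:2]+(.085-DX)*np.array([np.cos(yaw),np.sin(yaw)])
    w=s['wrist_force'];f=RB.T@w[:2]
    print('t',s['clock'],'tip in base mm',RB.T@(tip-O)*1e3,'under-deck mm',(s['tool_pos'][2]-GZ-.026)*1e3,'dyaw',yaw-Y,'F base',f,w[2],'op',s['opening'],'tilt',M[2,:2])
    return s,M,yaw
def goto(tipx,h):
    s,M,yaw=rep(); t=np.r_[O+RB@[tipx-.085+DX,0],.026+GZ+h]
    print('shift',M.T@(t-s['tool_pos']),'rz',yaw-Y)
E
python3 -c "
from h import *
c=cam('wrist',__import__('pickle').load(open('w3.pkl','rb')))
goto(-.035,.06)
p=pickle=None"
```

```text
t 7.025 tip in base mm [127.3782  -6.4541] under-deck mm 272.87835736067456 dyaw 0.06700517675067591 F base [-0.0727 -0.3725] -0.689133888419042 op 0.026053645021116508 tilt [0.0022 0.0005]
shift [0.1609 0.0227 0.2133] rz 0.06700517675067591
```

```bash
echo '[{"tx":0.05,"ty":0.01,"wz":0.067},{"tx":0.11,"ty":0.0227,"wz":0.067},{"tx":0.161,"ty":0.0227,"tz":0.03,"wz":0.067},{"tx":0.161,"ty":0.0227,"tz":0.09,"wz":0.067},{"tx":0.161,"ty":0.0227,"tz":0.15,"wz":0.067},{"tx":0.161,"ty":0.0227,"tz":0.2,"wz":0.067},{"tx":0.161,"ty":0.0227,"tz":0.213,"wz":0.067},{"tx":0.161,"ty":0.0227,"tz":0.213,"wz":0.067}]' > path.dat && python3 shift.py path.dat
echo '[{},{},{}]' > path.dat && python3 shift.py path.dat; python3 -c "
from h import *
goto(-.035,.004)
i=vision.camera('side');cv2.imwrite('pics/s2.png',cv2.resize(i[170:330,200:420,::-1],None,fx=3,fy=3,interpolation=2))
b=cam('side')
for z in(.026,.041):
  for x,y in((-.1,.05),(-.1,-.05),(0,.05),(0,-.05),(.072,.05),(.072,-.05)): u,v=proj(b,np.r_[O+RB@[x,y],z]);print(z,x,y,round((u-200)*3),round((v-170)*3))"
```

```text
clock: 8.02
tool_pos: [0.5013, -0.0542, 0.1235]
orientation: [-0.001, -0.063, 0.998, 0.0]
wrist_force: [0.5, -1.0, 0.1]
opening: 0.0258
finger_force: 25.0
clock: 8.4
tool_pos: [0.5021, -0.0542, 0.1247]
orientation: [0.001, -0.063, 0.998, -0.0]
wrist_force: [-0.8, 0.0, 0.2]
opening: 0.0255
finger_force: 25.0
t 8.4 tip in base mm [-33.3755  -0.3366] under-deck mm 62.37788730625374 dyaw -0.00017703130205362627 F base [-0.79    0.1134] 0.17754409486743017 op 0.02553825652467191 tilt [-0.0018 -0.0002]
shift [0.0017 0.0003 0.0584] rz -0.00017703130205362627
0.026 -0.1 0.05 222 227
0.026 -0.1 -0.05 302 284
0.026 0 0.05 305 185
0.026 0 -0.05 387 237
0.026 0.072 0.05 360 158
0.026 0.072 -0.05 442 206
0.041 -0.1 0.05 222 213
0.041 -0.1 -0.05 303 269
0.041 0 0.05 306 172
0.041 0 -0.05 388 222
0.041 0.072 0.05 362 145
0.041 0.072 -0.05 444 192
```

View pics/s2.png

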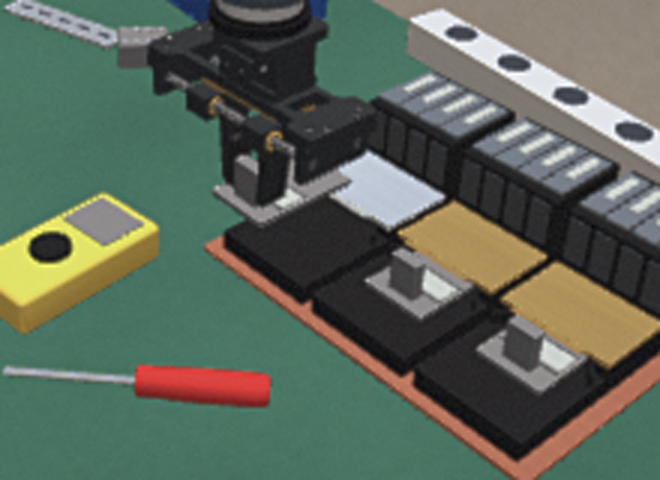

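The side view shows the holder held level above the open deck. The projected deck corners (222,227) and (302,284) and the lip back corner (444,192) match the picture. I'll lower it onto the deck.

```bash
echo '[{"tx":0.002,"tz":0.03},{"tx":0.002,"tz":0.05},{"tx":0.002,"tz":0.058},{"tx":0.002,"tz":0.058},{"tx":0.002,"tz":0.058}]' > path.dat && python3 shift.py path.dat - 40; python3 -c "
from h import *
rep()"
echo '[{"tz":0.002},{"tz":0.003},{"tz":0.004},{"tz":0.004},{"tz":0.004}]' > path.dat && python3 shift.py path.dat ; python3 -c "
from h import *
rep()"
```

```text
clock: 9.07
tool_pos: [0.5001, -0.0545, 0.0665]
orientation: [0.001, -0.063, 0.998, -0.0]
wrist_force: [-0.6, 0.1, -1.4]
opening: 0.0255
finger_force: 40.0
t 9.075 tip in base mm [-35.3649  -0.3711] under-deck mm 4.154171932928285 dyaw -0.00019423050418732046 F base [-0.6053  0.2023] -1.4464855191307722 op 0.025461199524634992 tilt [-0.0013 -0.0002]
clock: 9.7
tool_pos: [0.4995, -0.0545, 0.0622]
orientation: [0.0, -0.063, 0.998, 0.0]
wrist_force: [-1.9, 0.7, 7.3]
opening: 0.0254
finger_force: 40.0
t 9.7 tip in base mm [-35.9422  -0.2771] under-deck mm -0.07171639330909654 dyaw -0.00024691898973086546 F base [-1.8326  0.9042] 7.3358981518070605 op 0.025444907635378836 tilt [-0.0001  0.    ]
```

Contact came exactly at deck height. I'll slide in lightly and stop between 8 and 27 mm.

```bash
echo '[{"tx":-0.008,"tz":-0.001},{"tx":-0.016,"tz":-0.001},{"tx":-0.024,"tz":-0.001},{"tx":-0.032,"tz":-0.001},{"tx":-0.039,"tz":-0.001},{"tx":-0.046,"tz":-0.001},{"tx":-0.053,"tz":-0.001},{"tx":-0.053,"tz":-0.001}]' > path.dat && python3 shift.py path.dat; python3 -c "
from h import *
rep()"
echo '[{},{}]' > path.dat && python3 shift.py path.dat ; python3 -c "
from h import *
rep()"
```

```text
clock: 10.7
tool_pos: [0.5527, -0.0476, 0.0628]
orientation: [0.0, -0.063, 0.998, 0.0]
wrist_force: [0.3, 0.2, -1.0]
opening: 0.0256
finger_force: 40.0
t 10.7 tip in base mm [17.6595 -0.1635] under-deck mm 0.4614992395949695 dyaw 5.941653726518337e-05 F base [0.3317 0.1616] -1.0097940607493683 op 0.02556838878008001 tilt [-0.0006 -0.    ]
clock: 10.95
tool_pos: [0.5518, -0.0478, 0.0627]
orientation: [-0.0, -0.063, 0.998, -0.0]
wrist_force: [0.3, -0.6, -1.1]
opening: 0.0258
finger_force: 40.0
t 10.95 tip in base mm [16.7099 -0.3018] under-deck mm 0.40731973781708497 dyaw -0.00030649603244706225 F base [ 0.1925 -0.5823] -1.1048738961207158 op 0.02584749770930488 tilt [0.0003 0.    ]
```

```bash
echo '[{"tx":-0.003},{"tx":-0.006},{"tx":-0.009},{"tx":-0.011},{"tx":-0.011}]' > path.dat && python3 shift.py path.dat >/dev/null; python3 -c "
from h import *
rep()"
for k in 1 2 3; do echo '[{"tx":-0.001},{"tx":-0.002},{"tx":-0.003},{"tx":-0.003}]' > path.dat && python3 shift.py path.dat >/dev/null; python3 -c "
from h import *
rep()"; done
```

```text
t 11.575 tip in base mm [28.2137 -0.254 ] under-deck mm 0.41232973332023737 dyaw -0.00012579958629344024 F base [-0.0948  0.0713] -0.35156610247307285 op 0.025500588487196593 tilt [-0.0001 -0.    ]
t 12.075 tip in base mm [30.4668 -0.3587] under-deck mm 0.24903837954564842 dyaw -0.0003305945059761395 F base [-2.6852 -0.6919] -0.2037606108370218 op 0.0255968740537109 tilt [ 0.0011 -0.    ]
t 12.575 tip in base mm [33.8006 -0.3733] under-deck mm 0.31519089152217894 dyaw -0.0002790790104295615 F base [-5.0338 -1.44  ] 1.0447069724103213 op 0.02582211641536755 tilt [ 0.0005 -0.    ]
t 13.075 tip in base mm [34.9784 -0.442 ] under-deck mm 0.0734980154859198 dyaw -0.0004580054290371227 F base [-8.9512 -0.9345] 4.3537465107197075 op 0.02542931895234762 tilt [0.0043 0.0002]
```

The stop was felt at about 30 mm, and force is now climbing at about 35 mm. One more push will confirm the rigid end.

```bash
for k in 1 2; do echo '[{"tx":-0.001},{"tx":-0.0015},{"tx":-0.0015},{"tx":-0.0015}]' > path.dat && python3 shift.py path.dat >/dev/null; python3 -c "
from h import *
rep()"; done
```

```text
t 13.575 tip in base mm [35.0753 -0.469 ] under-deck mm 0.0371941282061132 dyaw -0.0005931631412141869 F base [-14.2635   0.1531] 8.707221005792203 op 0.02568572363838651 tilt [0.0071 0.0005]
t 14.075 tip in base mm [35.1652 -0.4826] under-deck mm 0.008409912115470847 dyaw -0.0007565090993148227 F base [-18.5954   0.1742] 14.333317886701035 op 0.0253803162205768 tilt [0.0101 0.0008]
```

The tongue is rigid at 35.1 mm. The sequence 2.7 N, 5 N, then hard over about 6 mm of travel matches the sprung stop at its end. I'll hold for a moment and hand in.

```bash
echo '[{},{},{}]' > path.dat && python3 shift.py path.dat; python3 -c "
from h import *
rep();print(finish_job())"
```

```text
clock: 14.45
tool_pos: [0.5701, -0.0457, 0.0623]
orientation: [-0.005, -0.063, 0.998, 0.0]
wrist_force: [-16.9, -2.1, 13.8]
opening: 0.0258
finger_force: 40.0
t 14.45 tip in base mm [35.1947 -0.5105] under-deck mm 0.030958187732643 dyaw -0.0008175735674901541 F base [-17.0356   0.0586] 13.77533933836583 op 0.02576373621062255 tilt [0.01   0.0008]
the job is handed in; nothing more can be done
None
```

I handed the job in at 14.5 s with the label holder flat and straight on the open base, its tongue 35 mm behind the lip, still gripped and pressed against the stop's rigid end with about 17 N; the hand-in returned no verdict.

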